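Heft two ball trays and hold the heavy one up to the bench camera

ROBOT

A 7-joint arm with a two-finger parallel gripper is mounted at the origin on the work surface. World frame = base frame: x ahead of the robot, y to its left, z up, the work surface at z = 0. Lengths are in m, angles in rad, forces in N, time in s.
With the tool pointing down it reaches from about 0.4 to 0.9 m from the base axis. Payload 5.5 kg.
Tool frame: the origin (TCP) lies between the finger pads; the fingertips stand 19 mm ahead of it and the grasp point (between the pads) is the TCP (ctrl.tip_extent is the distance from the TCP to the fingertips, in m); z points along the fingers, y is the line along which they close (so a half turn about z gives the same grasp; the last joint's range is limited). The gripper opens to 85 mm and grips with 20 to 120 N. Pads are 22 mm wide; open, the fingers measure 114 mm over their backs; the gripper's body (76 mm by 85 mm) begins 54 mm behind the grasp point. The pads swing forward as they close: fully open they stand 13 mm farther back than shut.
Start: joints at [1.465, 0.501, -0.427, 1.55, 0.221, 1.138, -0.21], TCP at [0.234, -0.606, 0.25] pointing down, gripper open.
Joint ranges: [-2.88, 2.88], [-0.31, 2.03], [-1.54, 1.56], [0.2, 2.42], [-1.41, 4.55], [0.19, 2.02], [-2.57, 2.57]. Speed limits (rad/s): [2.57, 2.57, 3.14, 3.14, 3.14, 3.14, 3.14].

INTERFACE

Orientations are given as a rotation vector (axis times angle).
In Python, from station import ctrl, optics, workorder gives the robot as it stands.
- The arm moves only by the tool carry_out, never from a script. Its argument "targets" is one flat list of numbers, 7 for each row, row after row: the opening, from -1 (shut) to 1 (fully open), then the shift along the tool's x, y, z in cm, then the turn, a rotation vector about the tool's x, y, z in degrees. A call has 1 to 20 rows; each row shifts and turns the commanded pose from where the row before left it, along the tool's axes as they then stand; what a row does not reach is not made up. A row lasts 1/10 s, in which the tool goes at most 50 mm and 8.59 degrees, less where a joint would pass 70% of its speed; a pose out of reach is approached as far as the arm can. A call is refused whole if a number of a shift passes 5 or a number of a turn 8.59, either way. A call with a gripper value outside its range is refused whole. The fingers move at their own pace and stop on an object; "newtons" is the grip in N (left out, the last holds). Time passes only in rows, so rows that do not move let the fingers close. It gives the time, the measured TCP pose, the force, the opening and the grip force at its end, in the units of the state.
- ctrl.read_state(): the state, without advancing time (a new reading comes with each control period).
- optics.snapshot(name): name is "side" or "top"; returns a dict with "pixels" (480x640x3 uint8, red, green, blue), "fx", "fy", "cx", "cy" (pixels), "dist" ([k1, k2, p1, p2, k3] as OpenCV has them; the pictures are not rectified), "R" (3x3) and "t" (3): a world point X has camera coordinates R X + t. Camera axes: x right, y down, z forward; pixel columns grow to the right and rows downward; lengths in m; the calibration is good to about 2 mm. A picture is of the moment at which its call begins. There is no depth.
- workorder.finish_job(): hands the job in; it is judged then, once.
The state is a dict: "time": time; "qpos": joint angles; "qd": joint speeds; "joint_torque": joint torques, N m; "tool_pos": TCP position; "tool_rot": TCP orientation; "contact_force": force on the tool from outside, world axes, zero at the start; "torque": the same for the moment, N m; "grip_width": finger opening in m; "finger_force": force on a finger pad.
Only numpy, scipy, OpenCV 4.12 (cv2) and the standard library are available. Lean on these libraries where they do the work, as an engineer would, in place of code of your own. Each camera call takes 0.05 s, during which the arm holds its last target. There are 200 camera calls.

TASK

Each of the two blue carrying trays on the bench has a loose white ball in its pocket; the balls look alike, but one is solid steel and the other hollow. Find by weight which tray has the steel ball, and hold that tray by its bar, level and still, about 10 cm above the middle of the round black mat for the camera there, finishing while you hold it there. Never tip a tray so far that its ball could roll out, leave the other tray standing on the bench with its ball in it, and do not disturb the other things.

Things in the scene. Friction and masses are not known exactly. Their poses are not given: they have to be found in the camera images.
- tray_1: one of two look-alike loose trays: blue plate 130 (x) x 90 (y) x 5 mm, a steel strip 10 x 12 mm standing at each end (x = +-55 mm), a wooden carrying bar along x between their tops. A ball lies loose in a ring pocket in the plate's middle, under the bar. Tray with steel ball: about 0.42 kg (0.35 to 0.49); with hollow ball: about 0.20 kg (0.16 to 0.24). Origin: centre of the underside, z up
- tray_2: the other tray: same sizes, colours, origin and axes as tray_1; which of the two has the steel ball changes from start to start
- bar_1 (a point): middle of the wooden carrying bar of tray_1, 80 mm above the tray's underside; the bar is 120 long (x), 12 wide (y), 14 mm high, free around its middle 100 mm: grip it across y from above
- bar_2 (a point): middle of the wooden carrying bar of tray_2; as bar_1
- pocket_1: black rubber disc 39 mm across, the pocket floor of tray_1, its top 7 mm above the tray's underside (origin 5 mm above it). A steel ring around it, 40 mm inside, 54 mm outside, stands 4 mm above the disc. On it lies a white ball 40 mm across, its top 26 mm below the bar; it rolls out if tipped beyond about 35 degrees. Steel ball 0.22 to 0.30 kg, hollow one 0.04 kg; either can be here
- pocket_2: the same disc, ring and ball pocket in tray_2; sizes as pocket_1
- mat: black round viewing mat, 160 mm across, 3 mm thick, a yellow dot in its middle, fixed to the bench; origin: centre of its underside. Fixed to it, on its x axis on the far side, a small bench camera on a post looks back over it: lens front 157 mm from the mat's centre, lens axis 126 mm above the bench, camera top 147 mm, 50 mm wide
- jar_white: bystander: glass jar with white lid, 44 mm across, 55 mm high; origin under its centre
- jar_green: bystander: glass jar with green lid, 44 mm across, 60 mm high; origin under its centre
- jar_small: bystander: small amber jar with white lid, 40 mm across, 45 mm high; origin under its centre
- brush: bystander: paint brush 160 mm long lying on the bench, handle to its -x
- flask: bystander: black drinking flask, 74 mm across, 220 mm high; origin under its centre
- mug: bystander: blue mug, 80 mm across, 85 mm high; origin under its centre
Not all that is in view belongs to the job. Leave any yellow look-alike of the tray_1 alone.

How it is judged:
By the outcome, as a careful person would: the job done as asked, in the order asked, and still so for the second after the job is handed in, while the arm keeps its last pose, push and grip.
It also fails if it takes over 58 s, if anything falls off the work surface, if the arm or the gripper's body presses on something with over 40 N, if the wrist force passes 120 N, or if a joint passes its speed limit or range.

## Working session

There is one attempt and no reset: what is moved stays moved. The work goes in short steps, Python scripts to look and compute and a tool call to move; the robot and the scene stay as the last step left them, time stands still between calls to the robot, and variables do not carry over. Pictures are saved under pics/ and viewed, at most 10 in all, crops included, and the job is handed in when it is done.

Besides the shell and the picture viewer there is one more tool, called after "Emit:" as name(argument=value, ...), one argument or row to a line, values as JSON. carry_out: Moves the arm, as the interface text tells. Its arguments: {"type":"object","properties":{"targets":{"type":"array"},"newtons":{"type":"number"}},"required":["targets"]}

```bash
mkdir -p pics; python3 - <<'E'
from station import ctrl, optics
import cv2,numpy as np
for n in("top","side"):
    s=optics.snapshot(n); cv2.imwrite(f"pics/{n}0.png",s["pixels"][:,:,::-1]); np.savez(f"{n}0.npz",**s)
    print(n,s["fx"],s["dist"],-s["R"].T@s["t"])
s=ctrl.read_state(); print(s)
E
```

```text
top 462.2364837005318 [-0.00873873  0.          0.          0.          0.        ] [ 0.39542153 -0.00412118  1.12050192]
side 592.1488382907987 [0.04219027 0.         0.         0.         0.        ] [0.35122572 1.10404927 0.82710391]
{'time': 0.1, 'qpos': array([ 1.46521562,  0.5017434 , -0.42680228,  1.55134059,  0.22077421,
        1.1382795 , -0.21031949]), 'qd': array([ 0.00014956, -0.00124426, -0.00143788, -0.00251439, -0.00162399,
        0.00032094, -0.0012509 ]), 'joint_torque': array([-1.13932765e-02, -5.70811772e+01, -5.83862543e+00, -2.81753862e+01,
        1.06049681e-02,  5.49012824e-03,  2.01469561e-06]), 'tool_pos': array([ 0.23406864, -0.60576767,  0.24937128]), 'tool_rot': array([-3.08665302e+00, -5.75708200e-01,  3.66970883e-04]), 'contact_force': array([-0.651791  , -0.10923319,  0.4528552 ]), 'torque': array([-0.00460955,  0.02728243, -0.02840387]), 'finger_force': 0.0, 'grip_width': 0.08569630261469294}
```

View pics/top0.png

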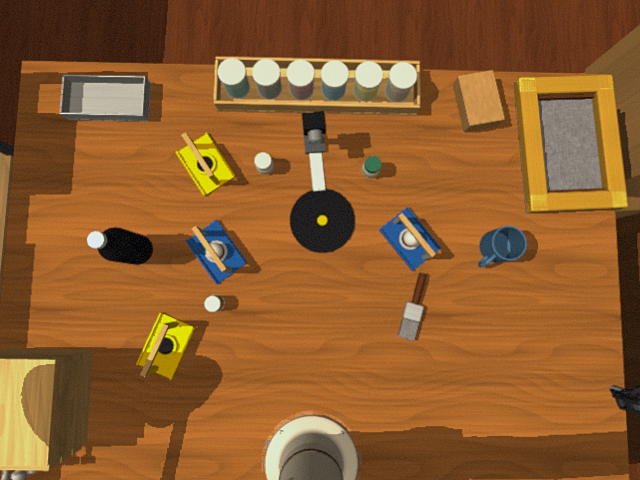

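View pics/side0.png

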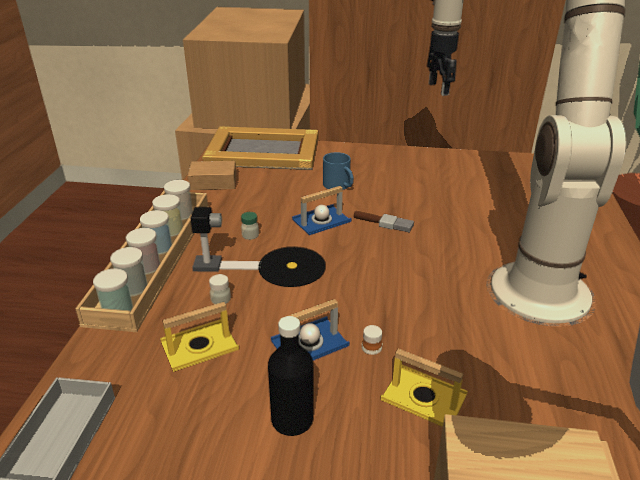

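Top view: the blue trays with white balls are at (217,251) and (411,239). They could be confused with the yellow look-alikes at (206,163) and (166,345), which have no ball, or the blue mug at (503,245). I choose the two blue ones. The mat's dot is at (322,220), its camera is up the image at (314,130), and the small jar at (214,304) and the brush at (413,306) are near the trays. In the side view the flask stands in front of the left tray.

```bash
cat >h.py <<'E'
import numpy as np,cv2
def ray(s,uv,z):
    K=np.array([[s["fx"],0,s["cx"]],[0,s["fy"],s["cy"]],[0,0,1.]])
    p=cv2.undistortPoints(np.float64(uv).reshape(-1,1,2),K,np.float64(s["dist"])).reshape(-1,2)
    d=np.c_[p,np.ones(len(p))]@s["R"]; c=-s["R"].T@s["t"]
    return (c+d*((z-c[2])/d[:,2:]))[:,:2]
def blob(m,area=20):
    c,_=cv2.findContours(m.astype(np.uint8),cv2.RETR_EXTERNAL,cv2.CHAIN_APPROX_NONE)
    return [x for x in c if cv2.contourArea(x)>area]
def rect(P):
    (c,wh,a)=cv2.minAreaRect((P*1000).astype(np.float32))
    if wh[0]<wh[1]: wh=wh[::-1];a+=90
    return np.round(c,1),np.round(wh,1),round((a+90)%180-90,1)
E
python3 - <<'E'
from h import *
s=dict(np.load("top0.npz")); im=s["pixels"]; hsv=cv2.cvtColor(im,cv2.COLOR_RGB2HSV)
H,S,V=cv2.split(hsv)
for n,(u,v) in dict(left=(217,251),right=(411,239)).items():
    r=np.zeros(H.shape,bool); r[v-38:v+38,u-38:u+38]=1
    b=r&(H>100)&(H<125)&(S>120)
    pts=np.argwhere(b)[:,::-1]
    print(n,"plate",rect(ray(s,pts,.005)))
    w=r&(H>8)&(H<22)&(V>165)&(S<165)
    for c in blob(w,60): print(" bar",rect(ray(s,c,.087)),c.mean(0))
    w=r&(S<60)&(V>150)
    for c in blob(w,40): print(" ball",ray(s,c.mean(0),.03)*1000,len(c))
r=np.zeros(H.shape,bool); r[190:250,290:355]=1
for c in blob(r&(H>22)&(H<35)&(S>150)&(V>150)): print("dot",rect(ray(s,c,.003)))
print("post base/cam",ray(s,[[314,185],[319,185],[314,118]],.0)*1000, ray(s,[[314,113]],.147)*1000)
for n,p in dict(jsmall=(214,304),flaskcap=(97,240)).items(): print(n,ray(s,[p],.22 if 'f' in n else .045)*1000)
i=np.hstack([cv2.resize(im[v-50:v+50,u-50:u+50],(400,400),interpolation=cv2.INTER_CUBIC) for u,v in((217,251),(411,239))])
cv2.imwrite("pics/crop.png",i[:,:,::-1])
E
```

```text
left plate (array([486.3, 235.1]), array([128.5,  89.4]), 37.2)
 bar (array([489.5, 232. ]), array([118.5,  29.2]), 31.0) [[209.11304348 248.02608696]]
 ball [[498.37289817 230.18262618]] 44
right plate (array([ 526.1, -233.8]), array([127.9,  89.9]), 39.0)
 bar (array([ 517.8, -223.4]), array([118.8,  36.3]), 39.5) [[414.78846154 235.72115385]]
 ball [[ 519.46939486 -220.99903109]] 98
dot (array([569. , -18.4]), array([22.3, 22. ]), 0.8)
post base/cam [[655.3211216    1.36370071]
 [655.55690242 -10.98803393]
 [826.97744298   4.24544434]] [[781.6978542    3.33846327]]
jsmall [[362.03109155 226.0464814 ]]
flaskcap [[487.43260253 420.30343951]]
```

View pics/crop.png

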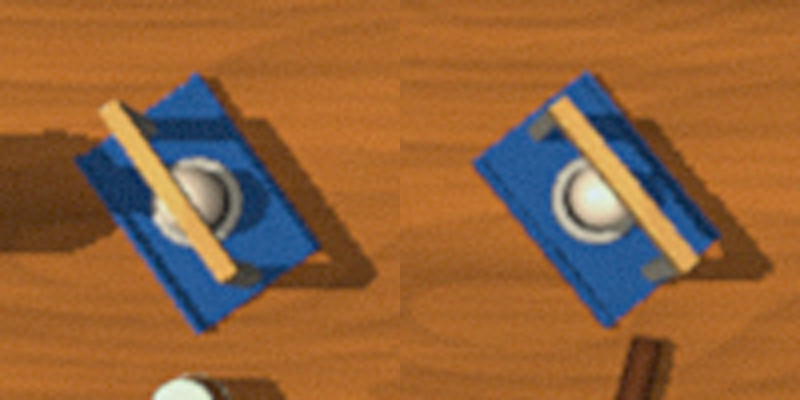

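The crop confirms both blue trays with balls, with the bars running up-left to down-right (about 37–39° in world). The right tray's plate centre is (0.526,-0.234) and the left's is (0.486,0.235). I'll go to the right tray first.

Emit:
carry_out(
  targets=[1,0,0,0,0,0,-8.5,1,0,0,0,0,0,-8.5,1,1.3,-0.3,0.2,0,0,0,1,2.5,-0.6,0.4,0,0,0,1,2.7,-0.7,0.4,0,0,0,1,2.7,-0.7,0.4,0,0,0,1,2.7,-0.7,0.4,0,0,0,1,2.7,-0.7,0.4,0,0,0,1,2.7,-0.7,0.4,0,0,0,1,2.7,-0.7,0.4,0,0,0,1,2.7,-0.7,0.4,0,0,0,1,2.7,-0.6,0.4,0,0,0,1,2.7,-0.6,0.4,0,0,0,1,2.7,-0.6,0.4,0,0,0,1,2.7,-0.6,0.4,0,0,0,1,2.7,-0.6,0.4,0,0,0,1,2.7,-0.6,0.4,0,0,0,1,2.7,-0.6,0.4,0,0,0,1,2.5,-0.6,0.4,0,0,0,1,1.3,-0.3,0.2,0,0,0],
  newtons=40,
)

```text
time: 2.1
tool_pos: [0.5253, -0.2363, 0.1819]
tool_rot: [-2.968, -1.026, -0.001]
contact_force: [-0.0, 0.6, -0.4]
grip_width: 0.0853
finger_force: 0.0
```

```bash
cat >>h.py <<'E'
from scipy.spatial.transform import Rotation as Ro
def go(x,y,z,yaw):
    from station import ctrl
    s=ctrl.read_state(); R=Ro.from_rotvec(s["tool_rot"]).as_matrix()
    T=Ro.from_euler('z',yaw,degrees=True).as_matrix()@np.diag([1,-1,-1.])
    print("t",s["time"],"pos",s["tool_pos"].round(4),"F",s["contact_force"].round(2),"w",s["grip_width"],s["finger_force"])
    print("turn deg",Ro.from_matrix(R.T@T).as_rotvec(degrees=True).round(2),"shift cm now-frame",((np.array([x,y,z])-s["tool_pos"])@R*100).round(2),"goal-frame",((np.array([x,y,z])-s["tool_pos"])@T*100).round(2))
E
python3 -c "
from h import *
go(.526,-.234,.081,38)"
```

```text
t 2.1 pos [ 0.5253 -0.2363  0.1819] F [-0.02  0.56 -0.39] w 0.08530570985501536 0.0
turn deg [-0.08 -0.06  0.15] shift cm now-frame [ 0.19 -0.12 10.09] goal-frame [ 0.2  -0.14 10.09]
```

Emit:
carry_out(
  targets=[1,0.2,-0.1,0.5,0,0,0,1,0,0,1,0,0,0,1,0,0,1,0,0,0,1,0,0,1,0,0,0,1,0,0,1,0,0,0,1,0,0,1,0,0,0,1,0,0,1,0,0,0,1,0,0,1,0,0,0,1,0,0,1,0,0,0,1,0,0,1,0,0,0,1,0,0,0.5,0,0,0,1,0,0,0,0,0,0],
)

```text
time: 3.3
tool_pos: [0.5246, -0.2379, 0.0814]
tool_rot: [-2.968, -1.026, 0.001]
contact_force: [-0.5, -0.4, 0.3]
grip_width: 0.0853
finger_force: 0.0
```

```bash
python3 - <<'E'
from h import *
from station import optics
go(.526,-.234,.081,38)
a=optics.snapshot("side")["pixels"][160:280,240:400]
b=optics.snapshot("top")["pixels"][190:290,340:473]
i=np.hstack([cv2.resize(x,(400,300),interpolation=cv2.INTER_CUBIC) for x in(a,b)])
cv2.imwrite("pics/g1.png",i[:,:,::-1])
E
```

```text
t 3.3 pos [ 0.5246 -0.2379  0.0814] F [-0.54 -0.4   0.27] w 0.0852573263124672 0.0
turn deg [-0.08  0.03  0.14] shift cm now-frame [ 0.35 -0.22  0.04] goal-frame [ 0.35 -0.22  0.04]
```

View pics/g1.png

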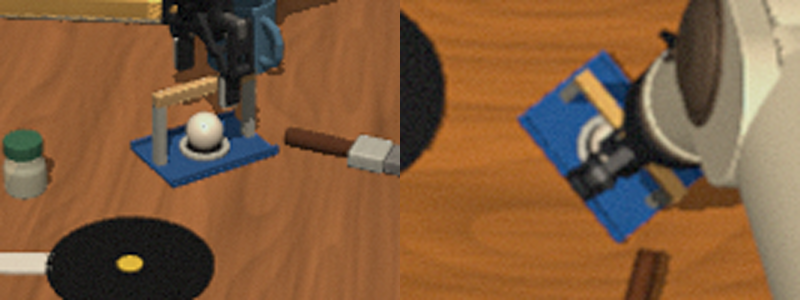

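The side crop shows the fingers straddling the bar around its middle, with the tray and ball undisturbed. I'll trim by 3 mm and close.

Emit:
carry_out(
  targets=[1,0.3,-0.2,0,0,0,0,1,0,0,0,0,0,0,-1,0,0,0,0,0,0,-1,0,0,0,0,0,0,-1,0,0,0,0,0,0,-1,0,0,0,0,0,0,-1,0,0,0,0,0,0,-1,0,0,0,0,0,0,-1,0,0,0,0,0,0,-1,0,0,0,0,0,0,-1,0,0,0,0,0,0,-1,0,0,0,0,0,0],
)

```text
time: 4.6
tool_pos: [0.5262, -0.2348, 0.0822]
tool_rot: [-2.969, -1.026, 0.0]
contact_force: [0.8, 0.4, -2.2]
grip_width: 0.011
finger_force: 41.1
```

```bash
python3 -c "
from h import *
go(.526,-.234,.081,38)"
```

```text
t 4.6 pos [ 0.5262 -0.2348  0.0822] F [ 0.81  0.37 -2.18] w 0.011005856517579838 41.05096220970154
turn deg [-0.01  0.    0.13] shift cm now-frame [ 0.03 -0.07  0.12] goal-frame [ 0.03 -0.07  0.12]
```

Gripped. Lift 3 cm and weigh.

Emit:
carry_out(
  targets=[-1,0,0,-0.2,0,0,0,-1,0,0,-0.4,0,0,0,-1,0,0,-0.6,0,0,0,-1,0,0,-0.6,0,0,0,-1,0,0,-0.6,0,0,0,-1,0,0,-0.4,0,0,0,-1,0,0,-0.2,0,0,0,-1,0,0,0,0,0,0,-1,0,0,0,0,0,0,-1,0,0,0,0,0,0,-1,0,0,0,0,0,0,-1,0,0,0,0,0,0],
)

```text
time: 5.8
tool_pos: [0.5261, -0.2347, 0.1121]
tool_rot: [-2.969, -1.026, 0.0]
contact_force: [0.2, -0.2, -2.2]
grip_width: 0.0112
finger_force: 41.1
```

Emit:
carry_out(
  targets=[-1,0,0,0,0,0,0,-1,0,0,0,0,0,0],
)

```text
time: 6.0
tool_pos: [0.5262, -0.2347, 0.1122]
tool_rot: [-2.969, -1.026, 0.0]
contact_force: [-0.1, 0.7, -3.2]
grip_width: 0.011
finger_force: 41.1
```

Emit:
carry_out(
  targets=[-1,0,0,0,0,0,0,-1,0,0,0,0,0,0],
)

```text
time: 6.2
tool_pos: [0.5263, -0.2348, 0.1124]
tool_rot: [2.969, 1.026, 0.0]
contact_force: [-0.0, -0.0, -2.2]
grip_width: 0.0111
finger_force: 41.1
```

Emit:
carry_out(
  targets=[-1,0,0,0,0,0,0,-1,0,0,0,0,0,0],
)

```text
time: 6.4
tool_pos: [0.5262, -0.2348, 0.1123]
tool_rot: [-2.969, -1.026, -0.0]
contact_force: [-0.1, 0.2, -2.4]
grip_width: 0.0114
finger_force: 41.1
```

```bash
python3 - <<'E'
from h import *
from station import optics,ctrl
F=[]
for k in range(12):
    s=optics.snapshot("side"); F.append(ctrl.read_state()["contact_force"][2])
F=np.array(F);print(F.round(2),F.mean(),F.std()/12**.5)
b=cv2.resize(s["pixels"][130:290,220:433],(640,480),interpolation=cv2.INTER_CUBIC)
cv2.imwrite("pics/g2.png",b[:,:,::-1])
E
```

```text
[-0.98 -1.87 -2.21 -2.44 -2.09 -1.69 -1.38 -1.57 -2.47 -1.17 -2.47 -1.96] -1.8585542271665154 0.1410205392364073
```

View pics/g2.png

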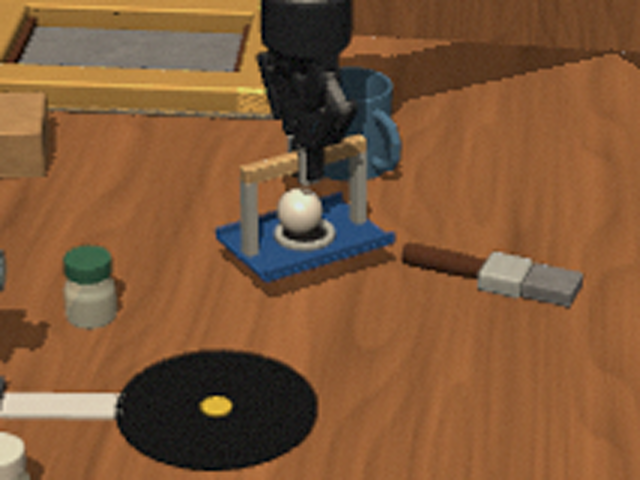

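The tray hangs clear of the bench, level, with its ball in the ring. Mean force is 1.9–2.0 N, about 0.2 kg, so it holds the hollow ball. I'll set it back and go to the left tray to verify.

Emit:
carry_out(
  targets=[-1,0,0,0.2,0,0,0,-1,0,0,0.4,0,0,0,-1,0,0,0.5,0,0,0,-1,0,0,0.5,0,0,0,-1,0,0,0.5,0,0,0,-1,0,0,0.4,0,0,0,-1,0,0,0.2,0,0,0,-1,0,0,0.1,0,0,0,-1,0,0,0.1,0,0,0,-1,0,0,0.1,0,0,0,-1,0,0,0,0,0,0,-1,0,0,0,0,0,0],
)

```text
time: 8.2
tool_pos: [0.5263, -0.2348, 0.0824]
tool_rot: [2.969, 1.026, 0.0]
contact_force: [0.9, 0.8, -1.9]
grip_width: 0.0112
finger_force: 41.1
```

```bash
python3 -c "
from h import *
go(.526,-.234,.0822,38)"
```

```text
t 8.2 pos [ 0.5263 -0.2348  0.0824] F [ 0.89  0.77 -1.93] w 0.01120117408454003 41.090646386146545
turn deg [ 0.02 -0.01  0.13] shift cm now-frame [ 0.02 -0.09  0.02] goal-frame [ 0.02 -0.09  0.02]
```

Emit:
carry_out(
  targets=[-1,0,0,0.1,0,0,0,-1,0,0,0,0,0,0,-1,0,0,0,0,0,0],
)

```text
time: 8.5
tool_pos: [0.5264, -0.2347, 0.0816]
tool_rot: [2.969, 1.026, 0.0]
contact_force: [-1.7, 0.9, 1.0]
grip_width: 0.0113
finger_force: 41.3
```

Emit:
carry_out(
  targets=[-1,0,0,0.05,0,0,0,-1,0,0,0,0,0,0,-1,0,0,0,0,0,0],
)

```text
time: 8.8
tool_pos: [0.5263, -0.2346, 0.0814]
tool_rot: [2.969, 1.026, -0.0]
contact_force: [-3.1, 1.7, 6.8]
grip_width: 0.011
finger_force: 41.9
```

The tray is on the bench. Open and rise.

Emit:
carry_out(
  targets=[-0.6,0,0,0,0,0,0,-0.2,0,0,0,0,0,0,0.4,0,0,0,0,0,0,1,0,0,0,0,0,0,1,0,0,0,0,0,0,1,0,0,0,0,0,0,1,0,0,-0.5,0,0,0,1,0,0,-1,0,0,0,1,0,0,-1.5,0,0,0,1,0,0,-2,0,0,0,1,0,0,-2,0,0,0,1,0,0,-2,0,0,0,1,0,0,-2,0,0,0,1,0,0,-1,0,0,0],
)

```text
time: 10.2
tool_pos: [0.5275, -0.235, 0.2041]
tool_rot: [2.966, 1.025, 0.005]
contact_force: [0.1, -1.0, 0.2]
grip_width: 0.0854
finger_force: 0.0
```

```bash
python3 - <<'E'
from h import *
go(.486,.235,.18,37.5)
from station import optics
s=optics.snapshot("side");im=s["pixels"]
cv2.imwrite("pics/s3.png",im[:,:,::-1])
E
```

```text
t 10.2 pos [ 0.5275 -0.235   0.2041] F [ 0.05 -0.97  0.21] w 0.08535708071834743 0.0
turn deg [ 0.22 -0.1   0.64] shift cm now-frame [ 25.76 -39.54   2.3 ] goal-frame [ 25.32 -39.82   2.41]
```

View pics/s3.png

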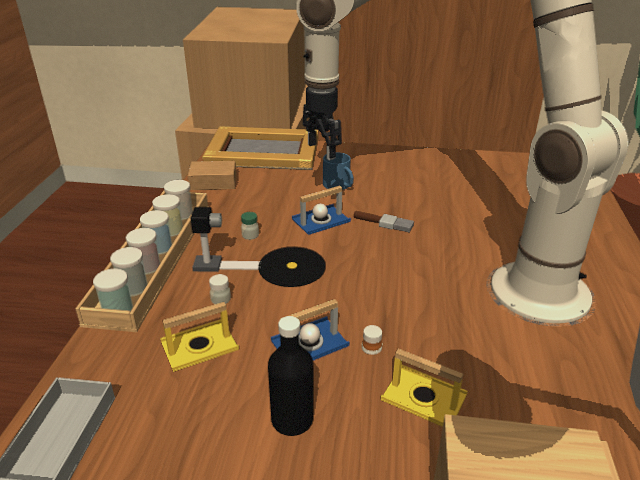

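Tray on the right stands as before, with its ball at (320,211). Nothing else has moved. Now to the left tray.

Emit:
carry_out(
  targets=[1,0.4,-0.7,0,0,0,0,1,0.9,-1.4,0,0,0,0,1,1.4,-2.2,0.1,0,0,0,1,1.4,-2.2,0.1,0,0,0,1,1.4,-2.2,0.1,0,0,0,1,1.4,-2.2,0.1,0,0,0,1,1.4,-2.2,0.1,0,0,0,1,1.4,-2.2,0.1,0,0,0,1,1.4,-2.2,0.1,0,0,0,1,1.4,-2.2,0.1,0,0,0,1,1.4,-2.2,0.1,0,0,0,1,1.4,-2.2,0.1,0,0,0,1,1.4,-2.2,0.1,0,0,0,1,1.4,-2.2,0.1,0,0,0,1,1.4,-2.2,0.1,0,0,0,1,1.4,-2.2,0.1,0,0,0,1,1.4,-2.2,0.1,0,0,0,1,1.4,-2.2,0.1,0,0,0,1,0.9,-1.4,0.1,0,0,0,1,0.6,-1.0,0,0,0,0.5],
)

```text
time: 12.25
tool_pos: [0.4765, 0.2358, 0.1826]
tool_rot: [-2.971, -1.018, 0.004]
contact_force: [0.8, -0.0, -0.3]
grip_width: 0.0853
finger_force: 0.0
```

Emit:
carry_out(
  targets=[1,0,0,0,0,0,0,1,0,0,0,0,0,0],
)

```text
time: 12.45
tool_pos: [0.4779, 0.2333, 0.183]
tool_rot: [2.973, 1.016, -0.003]
contact_force: [-1.2, -0.7, -0.1]
grip_width: 0.0856
finger_force: 0.0
```

```bash
python3 - <<'E'
from h import *
go(.486,.235,.081,37.2)
E
```

```text
t 12.45 pos [0.4779 0.2333 0.183 ] F [-1.19 -0.74 -0.07] w 0.08559544247843869 0.0
turn deg [-0.03  0.11  0.55] shift cm now-frame [ 0.76  0.37 10.2 ] goal-frame [ 0.74  0.36 10.2 ]
```

Emit:
carry_out(
  targets=[1,0.7,0.4,0.4,0,0,0.5,1,0,0,1,0,0,0,1,0,0,1,0,0,0,1,0,0,1,0,0,0,1,0,0,1,0,0,0,1,0,0,1,0,0,0,1,0,0,1,0,0,0,1,0,0,1,0,0,0,1,0,0,1,0,0,0,1,0,0,1,0,0,0,1,0,0,0.6,0,0,0,1,0,0,0.2,0,0,0,1,0,0,0,0,0,0,1,0,0,0,0,0,0],
)

```text
time: 13.85
tool_pos: [0.4876, 0.2344, 0.0822]
tool_rot: [-2.978, -1.0, -0.001]
contact_force: [-0.1, 0.7, -0.2]
grip_width: 0.0857
finger_force: 0.0
```

```bash
python3 - <<'E'
from h import *
from station import optics
go(.486,.235,.081,37.2)
a=optics.snapshot("side")["pixels"][250:370,240:400]
b=optics.snapshot("top")["pixels"][200:300,150:283]
i=np.hstack([cv2.resize(x,(400,300),interpolation=cv2.INTER_CUBIC) for x in(a,b)])
cv2.imwrite("pics/g4.png",i[:,:,::-1])
E
```

```text
t 13.85 pos [0.4876 0.2344 0.0822] F [-0.09  0.71 -0.15] w 0.08571640508884226 0.0
turn deg [ 0.01 -0.04 -0.07] shift cm now-frame [-0.09 -0.14  0.11] goal-frame [-0.09 -0.14  0.12]
```

View pics/g4.png

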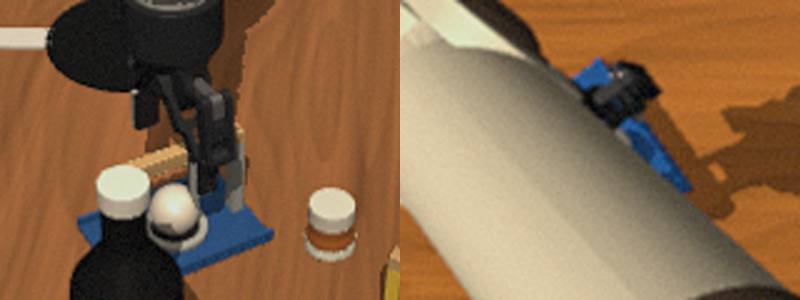

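The fingers straddle the bar about its middle and the flask stands clear. Close.

Emit:
carry_out(
  targets=[1,-0.1,-0.1,0.1,0,0,0,-1,0,0,0,0,0,0,-1,0,0,0,0,0,0,-1,0,0,0,0,0,0,-1,0,0,0,0,0,0,-1,0,0,0,0,0,0,-1,0,0,0,0,0,0,-1,0,0,0,0,0,0,-1,0,0,0,0,0,0,-1,0,0,0,0,0,0,-1,0,0,0,0,0,0],
  newtons=50,
)

```text
time: 15.05
tool_pos: [0.4857, 0.2344, 0.0807]
tool_rot: [2.978, 1.0, -0.0]
contact_force: [-0.8, 1.3, -2.6]
grip_width: 0.0113
finger_force: 51.4
```

Emit:
carry_out(
  targets=[-1,0,0,-0.2,0,0,0,-1,0,0,-0.4,0,0,0,-1,0,0,-0.6,0,0,0,-1,0,0,-0.6,0,0,0,-1,0,0,-0.6,0,0,0,-1,0,0,-0.4,0,0,0,-1,0,0,-0.2,0,0,0,-1,0,0,0,0,0,0,-1,0,0,0,0,0,0,-1,0,0,0,0,0,0],
)

```text
time: 16.05
tool_pos: [0.4857, 0.2343, 0.1106]
tool_rot: [2.978, 1.0, -0.001]
contact_force: [-0.1, -0.8, -3.6]
grip_width: 0.011
finger_force: 51.1
```

```bash
python3 - <<'E'
from h import *
from station import optics,ctrl
F=[]
for k in range(10):
    s=optics.snapshot("side"); F.append(ctrl.read_state()["contact_force"][2])
F=np.array(F);print(F.round(2),F.mean())
go(.569,-.0184,.18,10)
E
```

```text
[-4.45 -3.49 -4.9  -4.05 -4.06 -4.02 -4.42 -3.23 -3.64 -4.42] -4.06818045571205
t 16.55 pos [0.4859 0.2344 0.1108] F [-0.5  -0.13 -4.42] w 0.010896783067146263 51.127687096595764
turn deg [ 0.   -0.   27.13] shift cm now-frame [-8.64 25.17 -6.92] goal-frame [ 3.79 26.34 -6.92]
```

4.07 N is about 0.415 kg, so this is the steel-ball tray (hollow was 0.2 kg). I'll raise it to about 10 cm under the tray, then carry it smoothly to the mat.

Emit:
carry_out(
  targets=[-1,0,0,-0.3,0,0,0,-1,0,0,-0.6,0,0,0,-1,0,0,-0.9,0,0,0,-1,0,0,-1,0,0,0,-1,0,0,-1,0,0,0,-1,0,0,-1,0,0,0,-1,0,0,-0.9,0,0,0,-1,0,0,-0.8,0,0,0,-1,0,0,-0.6,0,0,0,-1,0,0,-0.2,0,0,0],
)

```text
time: 17.55
tool_pos: [0.4862, 0.2346, 0.1846]
tool_rot: [2.978, 1.0, 0.002]
contact_force: [0.2, -0.7, -4.1]
grip_width: 0.0109
finger_force: 51.2
```

Emit:
carry_out(
  targets=[-1,-0.2,0.5,0,0,0,0,-1,-0.3,1,0,0,0,0,-1,-0.5,1.4,0,0,0,0,-1,-0.5,1.4,0,0,0,0,-1,-0.5,1.4,0,0,0,0,-1,-0.5,1.4,0,0,0,0,-1,-0.5,1.4,0,0,0,0,-1,-0.5,1.4,0,0,0,0,-1,-0.5,1.4,0,0,0,0,-1,-0.5,1.4,0,0,0,0,-1,-0.5,1.4,0,0,0,0,-1,-0.5,1.4,0,0,0,0,-1,-0.5,1.4,0,0,0,0,-1,-0.5,1.4,0,0,0,0,-1,-0.4,1.4,0,0,0,0,-1,-0.4,1.4,0,0,0,0,-1,-0.4,1.4,0,0,0,0,-1,-0.4,1.3,0,0,0,0,-1,-0.3,0.9,0,0,0,0,-1,-0.2,0.4,0,0,0,0],
)

```text
time: 19.55
tool_pos: [0.5693, -0.019, 0.1837]
tool_rot: [2.979, 0.998, -0.0]
contact_force: [-0.5, -0.1, -3.7]
grip_width: 0.0112
finger_force: 51.1
```

Emit:
carry_out(
  targets=[-1,0,0,0,0,0,0,-1,0,0,0,0,0,0,-1,0,0,0,0,0,0],
)

```text
time: 19.85
tool_pos: [0.5687, -0.0165, 0.1839]
tool_rot: [-2.977, -1.002, -0.0]
contact_force: [-0.6, 0.8, -4.3]
grip_width: 0.0114
finger_force: 51.1
```

```bash
python3 - <<'E'
from h import *
go(.569,-.0184,.184,37.2)
E
```

```text
t 19.85 pos [ 0.5687 -0.0165  0.1839] F [-0.59  0.77 -4.28] w 0.011376146703811601 51.076258420944214
turn deg [-0.02 -0.02  0.01] shift cm now-frame [-0.09  0.17 -0.01] goal-frame [-0.09  0.17 -0.01]
```

Emit:
carry_out(
  targets=[-1,-0.1,0.2,0,0,0,0,-1,0,0,0,0,0,0,-1,0,0,0,0,0,0,-1,0,0,0,0,0,0,-1,0,0,0,0,0,0,-1,0,0,0,0,0,0,-1,0,0,0,0,0,0,-1,0,0,0,0,0,0],
)

```text
time: 20.65
tool_pos: [0.5693, -0.0198, 0.1838]
tool_rot: [2.978, 1.0, 0.0]
contact_force: [-0.2, 0.5, -4.2]
grip_width: 0.011
finger_force: 51.1
```

```bash
python3 - <<'E'
from h import *
from station import optics,ctrl
go(.569,-.0184,.184,37.2)
print(abs(ctrl.read_state()["qd"]).max())
cv2.imwrite("pics/s5.png",optics.snapshot("side")["pixels"][:,:,::-1])
E
```

```text
t 20.65 pos [ 0.5693 -0.0198  0.1838] F [-0.16  0.47 -4.19] w 0.011028206677258548 51.07693254947662
turn deg [ 0.   -0.   -0.07] shift cm now-frame [ 0.06 -0.13 -0.02] goal-frame [ 0.06 -0.13 -0.02]
0.002812973920140927
```

View pics/s5.png

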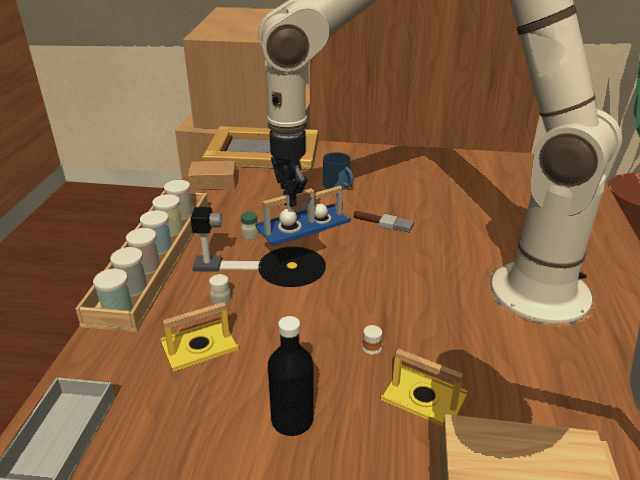

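The steel tray hangs level above the mat, with its ball at (288,217) and the mat's dot at (292,265). The other tray stands behind it with its ball at (321,211), and the bystanders are where they were. I'm handing in.

```bash
python3 -c "
from station import workorder
print(workorder.finish_job())"
```

```text
the job is handed in; nothing more can be done
None
```

The steel-ball tray was the left one (about 0.415 kg, against 0.2 kg for the other); I handed the job in at about 21 s with it held level and still about 10 cm above the mat's middle, and the hollow-ball tray is back on the bench with its ball in it.

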